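# Load the puppet-head tray and hold it out for the painter

## Robot

A 7-joint arm with a two-finger parallel gripper is mounted at the origin on the work surface. World frame = base frame: x ahead of the robot, y to its left, z up, the work surface at z = 0. Lengths are in m, angles in rad, forces in N, time in s.
With the tool pointing down it reaches from about 0.425 to 0.825 m from the base axis. Payload 3.6 kg.
Tool frame: the origin (TCP) lies on the centre line of the jaws, within the pads' length; the fingertips stand 19 mm ahead of it and the grasp point (between the pads) is the TCP (arm.finger_overhang is the distance from the TCP to the fingertips, in m); z points along the fingers, y is the line along which they close (so a half turn about z gives the same grasp; the last joint's range is limited). The gripper opens to 93 mm and grips with 3 to 60 N. Pads are 15 mm wide; open, the fingers measure 128 mm over their backs; the gripper's body (75 mm by 188 mm) begins 65 mm behind the grasp point.
Start: joints at [-1.371, 0.615, -0.013, 1.423, 0.008, 1.103, -0.04], TCP at [0.146, 0.633, 0.238] pointing down, gripper open.
Joint ranges: [-3.12, 3.12], [-0.3, 2.06], [-1.34, 1.32], [0.26, 2.42], [-1.36, 4.5], [0.01, 1.98], [-2.84, 2.84]. Speed limits (rad/s): [2.79, 2.79, 3.14, 3.14, 3.14, 3.14, 3.14].

## Interface

Orientations are given as a unit quaternion [x, y, z, w].
In Python, from bench import arm gives the robot as it stands.
- The arm moves only by the shell command python3 -m jog 'ROWS' [FORCE]. ROWS is JSON, a list of rows, each a list of 5 numbers: the closure, from -1 (fully open) to 1 (shut), so that 0 is half open, then the shift along the tool's x, y, z in m, then the turn about the tool's z in rad. A call has 1 to 8 rows; each row shifts and turns the commanded pose from where the row before left it, along the tool's axes as they then stand; what a row does not reach is not made up. A row lasts 1/10 s, in which the tool goes at most 50 mm and 8.59 degrees, less where a joint would pass 70% of its speed; a pose out of reach is approached as far as the arm can. A call with a gripper value outside its range is refused whole. The fingers move at their own pace and stop on an object; FORCE is the grip in N (left out, the last holds). Time passes only in rows, so rows that do not move let the fingers close. It gives the time, the measured TCP pose, the force, the opening and the grip force at its end, in the units of the state.
- arm.state(): the state, without advancing time (a new reading comes with each control period).
- arm.grab_frame(name): name is "scene" or "top"; returns the picture (480x640x3 uint8, blue, green, red); there is no depth.
- arm.get_calibration(name): a dict with "fov_y" (degrees; the focal length in pixels is half the picture's height over the tangent of half this angle, whatever the lens; pixels are square), "cx", "cy" (the principal point, pixels), "extrinsics" (4x4, takes a point from camera to world coordinates). Camera axes: x right, y up, looking along -z (the intrinsics and any distortion apply to the point x, -y, -z); pixel columns grow to the right and rows downward; lengths in m; the calibration is good to about 2 mm. A picture is of the moment at which its call begins. get_calibration takes no time and is no camera call.
- arm.sign_off(): hands the job in; it is judged then, once.
The state is a dict: "time": time; "qpos": joint angles; "joint_vel": joint speeds; "effort": joint torques, N m; "tcp_pos": TCP position; "ee_rot": TCP orientation; "contact_force": force on the tool from outside, world axes, zero at the start; "wrist_torque": the same for the moment, N m; "opening": finger opening in m; "grasp_force": force on a finger pad.
Only numpy, scipy, OpenCV 4.12 (cv2) and the standard library are available. Lean on these libraries where they do the work, as an engineer would, in place of code of your own. Each camera call takes 0.05 s, during which the arm holds its last target. There are 200 camera calls.

## Task

Lay the rough-carved half head, flat back down, fully into its nest in the tray with the neck in the neck notch, and let go of it. Then lift the tray by its handle rail and hold it out level and still over the middle of the round blue mat, its underside about ten centimetres up, without ever letting the loose glass eye leave its shallow pocket; do not disturb the painted head, paint jar, brush pot or chisel. Finish while still holding the tray there: do not put it down.

Things in the scene. Friction and masses are not known exactly. Their poses are not given: they have to be found in the camera images.
- tray: loose plywood carrying tray, board 200 mm (its x) by 110 mm (its y) by 5 mm thick, about 0.35 kg. Origin: centre of the underside; z up. A wooden fin runs along its y axis across the middle (x = 0), 12 mm thick, and carries a dark handle rail on top: 16 mm thick in x, 80 mm long in y, from 58 to 82 mm above the underside. On the -x side: a red plate with a round ball pocket. On the +x side: the head nest, with low walls 6 mm high above the board
- tray_grip (a point): centre of the tray's handle rail, 70 mm above the tray's underside; axes as the tray (pinch the rail across x, 16 mm)
- nest (a point): point in the tray (50 mm to +x of its centre, 23 mm above its underside) where head_mid is when the half head lies fully home; axes as the tray. The nest is a recess 54 by 46 mm, its floor the board's top (5 mm above the underside), walls 6 mm high at its ends and corners only, open at the middle of both long sides for the fingers; a notch 26 mm wide for the neck leads on to the tray's +x edge. About 2 mm of play all round
- nest_neck (a point): point in the notch where neck_end is when the half head is fully home: 95.5 mm to +x of the tray's centre, 15 mm above its underside
- pocket (a point): where the glass eye's centre is when it lies in the middle of its pocket: 55 mm to -x of the tray's centre, 17 mm above the underside. The pocket is round, 30 mm across and only 2 mm deep: the eye climbs out when the tray is tipped past about 30 degrees or jerked
- eye: loose white glass puppet eye with a blue iris, a ball 24 mm across, 18 g, origin at its centre; it rolls in the tray's pocket from the start
- head_mid (a point): centre (half-way up, 18 mm above its flat back) of the carved part of the half head, a loose reddish-brown wooden blank lying face up, flat back down: 50 mm long (x) by 40 mm wide (y) by 36 mm high, about 60 g. Its +x axis points along the neck, z up. The cheeks (y = +-20 mm) are flat and upright up to 28 mm above the back: grasp across them. The neck is 22 mm wide, 20 mm high, and reaches 45.5 mm to +x of this centre
- neck_end (a point): middle of the end face of the half head's neck, 45.5 mm from head_mid along its +x, 10 mm above the flat back
- mat: round blue hand-over mat, 170 mm across, 3 mm thick, fixed on the table; origin: centre of its underside
- painted_head: bystander: upright painted puppet head with black hair on a 43 mm square foot, 104 mm tall; origin: centre of the underside
- paint_jar: bystander: jar, 50 mm across, 60 mm tall; origin: centre of the underside
- brush_pot: bystander: blue pot 56 mm across and 85 mm tall, with brushes up to 133 mm; origin: centre of the underside
- chisel: bystander: carving chisel lying on the table on the robot's side of the work, 150 mm long along its x, 20 mm thick; origin: near its middle, on the underside
There are look-alikes about, which are no part of the job. What is shaped like the part that bears head_mid but turquoise or yellow is not meant.

How it is judged:
On the way, in this order (a step that is already met when the one before it is completed fails the run):
1. the half head lies fully home in the nest, neck in the notch, let go, the tray still on the table (distance between head_mid and nest below 0.006 m and distance between neck_end and nest_neck below 0.009 m and contact force between half_head and the fingers below 0.2 N and height (world z) of tray below 0.01 m), for 0.3 s.
2. the tray is lifted clear of the table by the gripper, head in the nest and eye in the pocket (distance between head_mid and nest below 0.006 m and distance between neck_end and nest_neck below 0.009 m and distance between eye and pocket below 0.014 m and height (world z) of tray above 0.04 m and contact force between tray and the fingers above 1 N), for 0.2 s.
At the end, for the whole second after the job is handed in: gripper holds the tray at rest, centre within 40 mm of the mat's, underside 60 to 160 mm above the table, tilt under 0.12 rad; half head within 6 mm of home in the nest, neck in the notch; eye in its pocket (within 14 mm of its centre) (distance between head_mid and nest below 0.006 m and distance between neck_end and nest_neck below 0.009 m and distance between eye and pocket below 0.014 m and horizontal distance between tray and mat below 0.04 m and height (world z) of tray between 0.06 and 0.16 m and angle between tray's own z axis and vertical below 0.12 rad and linear speed of tray below 0.02 m/s and angular speed of tray below 0.1 rad/s and contact force between tray and the fingers above 1 N); the arm keeps its last pose, push and grip.
It fails at once if the glass eye leaves its pocket (distance between eye and pocket above 0.018 m).
It fails at once if painted head disturbed (moved more than 30 mm) (distance of painted_head from where it was at the start of the episode above 0.03 m).
It fails at once if paint jar disturbed (moved more than 30 mm) (distance of paint_jar from where it was at the start of the episode above 0.03 m).
It fails at once if brush pot disturbed (moved more than 30 mm) (distance of brush_pot from where it was at the start of the episode above 0.03 m).
It fails at once if chisel disturbed (moved more than 30 mm) (distance of chisel from where it was at the start of the episode above 0.03 m).
It also fails if it takes over 66 s, if anything falls off the work surface, if the arm or the gripper's body presses on something with over 40 N, if the wrist force passes 120 N, or if a joint passes its speed limit or range.

## Working session

There is one attempt and no reset: what is moved stays moved. The work goes in short steps, Python scripts to look and compute and a shell command to move; the robot and the scene stay as the last step left them, time stands still between calls to the robot, and variables do not carry over. Pictures are saved under pics/ and viewed, at most 10 in all, crops included, and the job is handed in when it is done.

```bash
mkdir -p pics
python3 - <<'E'
from bench import arm
import cv2,numpy as np
for n in("scene","top"):
    cv2.imwrite(f"pics/{n}0.png",arm.grab_frame(n)); c=arm.get_calibration(n); print(n,c)
s=arm.state();print(s['time'],s['tcp_pos'],s['ee_rot'],s['opening'])
E
```

```text
scene {'fov_y': 46.52171655589516, 'cx': 311.93899890408505, 'cy': 243.0037511466185, 'extrinsics': array([[-0.54231521, -0.64314641,  0.54060791,  1.08608037],
       [ 0.84008605, -0.40572482,  0.36005944,  0.34166077],
       [-0.01223289,  0.64942287,  0.76032907,  0.77655128],
       [ 0.        ,  0.        ,  0.        ,  1.        ]])}
top {'fov_y': 54.954659503502164, 'cx': 316.9988104055144, 'cy': 237.93860213643157, 'extrinsics': array([[-0.02182265,  0.99581264, -0.08877472,  0.51976728],
       [-0.99973392, -0.02239972, -0.00550925,  0.01390098],
       [-0.00747471,  0.08863087,  0.99603649,  0.78048619],
       [ 0.        ,  0.        ,  0.        ,  1.        ]])}
0.1 [0.14598193 0.63271514 0.23662271] [ 1.13101418e-01  9.93582804e-01 -1.12672747e-03 -1.05834427e-04] 0.09301300582387596
```

View pics/top0.png

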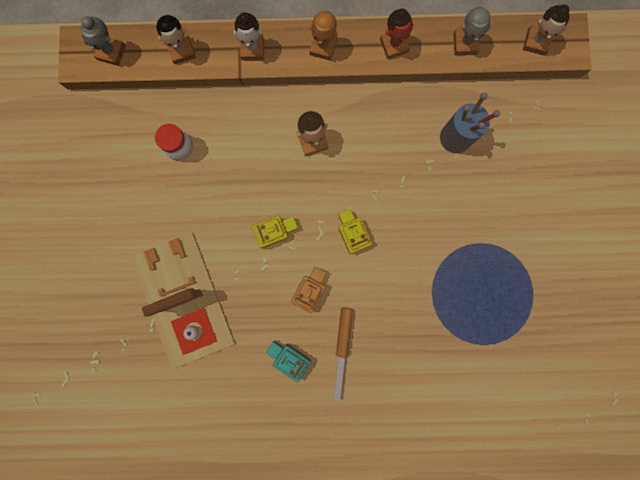

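View pics/scene0.png

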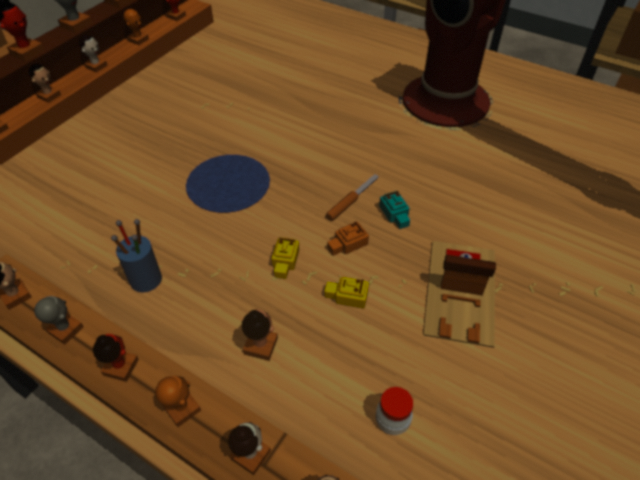

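The top view shows the half head at (310,290) with its neck to (320,273), the tray at about (186,300) with its nest to the upper left, and the mat at (482,293). I'll measure these from close-ups.

```bash
cat > h.py <<'E'
import numpy as np,cv2
from bench import arm
def ray(n,uv):
    c=arm.get_calibration(n);E=c['extrinsics'];f=240/np.tan(np.radians(c['fov_y']/2))
    d=np.array([(uv[0]-c['cx'])/f,-(uv[1]-c['cy'])/f,-1]);return E[:3,3],E[:3,:3]@d
def plane(n,uv,z):
    o,d=ray(n,uv);return o+d*(z-o[2])/d[2]
def proj(n,p):
    c=arm.get_calibration(n);E=c['extrinsics'];f=240/np.tan(np.radians(c['fov_y']/2))
    q=E[:3,:3].T@(np.array(p)-E[:3,3]);return c['cx']-f*q[0]/q[2],c['cy']+f*q[1]/q[2]
E
python3 - <<'E'
from h import *
im=cv2.imread('pics/top0.png')
a=cv2.resize(im[225:375,125:245],None,fx=4,fy=4,interpolation=cv2.INTER_CUBIC)
b=cv2.resize(im[255:325,280:340],None,fx=5,fy=5,interpolation=cv2.INTER_CUBIC)
o=np.zeros((600,800,3),np.uint8);o[:600,:480]=a;o[:350,490:790]=b
cv2.imwrite('pics/crop.png',o)
hsv=cv2.cvtColor(im,cv2.COLOR_BGR2HSV)
m=cv2.inRange(hsv,(100,120,40),(130,255,255));m[:,:420]=0;m[:200]=0
x,y=np.where(m)[1].mean(),np.where(m)[0].mean();print('mat',x,y,plane('top',(x,y),.003))
E
```

```text
mat 512.0 329.6666666666667 [ 0.429248   -0.30149467  0.003     ]
```

View pics/crop.png

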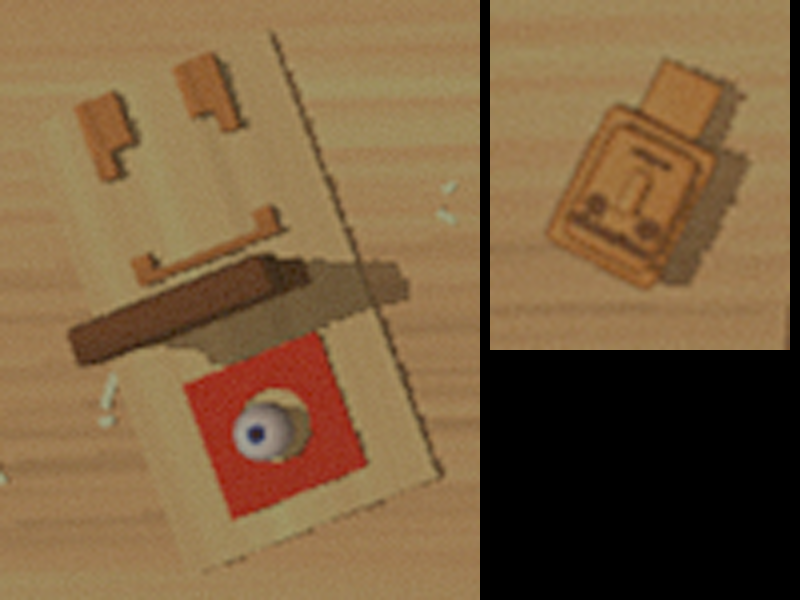

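Run:
```python
from h import *
A=lambda p:(p[0]/4+125-.4,p[1]/4+225-.4)
B=lambda p:((p[0]-490)/5+280-.4,p[1]/5+255-.4)
r=lambda f,ps,z:np.array([plane('top',f(p),z) for p in ps])[:,:2]
bd=r(A,[(272,33),(440,475),(205,570),(42,118)],.005)
rp=r(A,[(185,383),(320,333),(367,463),(232,520)],.007)
rl=r(A,[(70,335),(265,255),(275,290),(80,365)],.082)
yaw=lambda d:np.degrees(np.arctan2(d[1],d[0]))
print('board',bd.mean(0),np.linalg.norm(np.diff(bd,axis=0),axis=1),yaw(bd[0]-bd[1]),yaw(bd[3]-bd[2]))
print('red',rp.mean(0),np.linalg.norm(np.diff(rp,axis=0),axis=1),yaw(rp[0]-rp[3]),yaw(rp[1]-rp[2]))
print('rail',rl.mean(0),np.linalg.norm(np.diff(rl,axis=0),axis=1),yaw(rl[0]-rl[1])-90,yaw(rl[3]-rl[2])-90)
t=np.radians(yaw(bd[0]-bd[1]));print('red dist',np.linalg.norm(rp.mean(0)-bd.mean(0)))
h=r(B,[(617,105),(715,155),(650,290),(548,238)],.028)
n=r(B,[(665,58),(725,85)],.020)
print('head',h.mean(0),np.linalg.norm(np.diff(h,axis=0),axis=1),yaw(h[0]-h[3]),yaw(h[1]-h[2]),'neck',n.mean(0),np.linalg.norm(n[0]-n[1]),yaw(n.mean(0)-h.mean(0)),np.linalg.norm(n.mean(0)-h.mean(0)))
im=cv2.imread('pics/top0.png').astype(int)
m=((im[...,0]>im[...,2]+15)).astype(np.uint8);m[:225]=0;m[:,:420]=0
ys,xs=np.where(m);print('mat',xs.mean(),ys.mean(),len(xs),plane('top',(xs.mean(),ys.mean()),.003))
k=r(lambda p:p,[(345,308),(340,398)],.01);print('chisel',k)
s=arm.state();from scipy.spatial.transform import Rotation as R
print(R.from_quat(s['ee_rot']).as_matrix().round(3))
```

```text
board [0.49192499 0.24202536] [0.19827193 0.10390288 0.20073873] 20.690140274264245 20.371527185059527
red [0.4390345 0.2259087] [0.05937648 0.05705395 0.05997166] 19.365767703604444 19.922702980223335
rail [0.48973357 0.24437647] [0.07862935 0.0137204  0.07786306] 21.10617444285083 19.79555454426476
red dist 0.05529150595033763
head [0.4960755  0.03445429] [0.03570534 0.04819068 0.03697485] -28.649671640655658 -27.141630461303226 neck [0.53631045 0.01330788] 0.02162877947827007 -27.725207703151625 0.045453506150309096
mat 482.2202576408184 293.6775700934579 7918 [ 0.48948541 -0.25546009  0.003     ]
chisel [[ 0.47114613 -0.02557952]
 [ 0.32645888 -0.01351621]]
[[-0.974  0.225 -0.   ]
 [ 0.225  0.974 -0.002]
 [-0.    -0.002 -1.   ]]
```

```bash
cat >> h.py <<'E'
from scipy.spatial.transform import Rotation as R
def togo(p,yaw_y):
    "delta in tool axes to world p, and turn about tool z to have tool y at yaw_y (deg, mod 180)"
    s=arm.state();M=R.from_quat(s['ee_rot']).as_matrix()
    a=np.degrees(np.arctan2(M[1,1],M[0,1]));t=-((yaw_y-a+90)%180-90)
    print('t',round(s['time'],2),'tcp',s['tcp_pos'].round(4),'yawy',a.round(2),'tilt',M[:2,2].round(4),'shift',(M.T@(np.array(p)-s['tcp_pos'])).round(4),'turn',np.radians(t).round(3),'open',round(s['opening'],4),'grip',s['grasp_force'],'F',np.round(s['contact_force'],1),'q7',s['qpos'][6].round(2))
E
r='[-0.25,-0.028,-0.0296,0,0]'
python3 -m jog '[[-0.25,-0.028,-0.0296,0,0],[-0.25,-0.028,-0.0296,0,0],[-0.25,-0.028,-0.0296,0,0],[-0.25,-0.028,-0.0296,0,0],[-0.25,-0.028,-0.0296,0,0],[-0.25,-0.028,-0.0296,0,0],[-0.25,-0.028,-0.0296,0,0],[-0.25,-0.028,-0.0296,0,0]]' 30
python3 -c "from h import *;togo([.496,.0345,.12],62.3)"
```

```text
time: 0.9
tcp_pos: [0.3116, 0.3505, 0.2374]
ee_rot: [0.113, 0.994, -0.0, -0.0]
contact_force: [0.8, 0.3, -0.7]
opening: 0.0583
grasp_force: 0.0
t 0.9 tcp [0.3116 0.3505 0.2374] yawy 77.02 tilt [-0.0003 -0.0005] shift [-0.2507 -0.2664  0.1175] turn 0.257 open 0.0583 grip 0.0 F [ 0.8  0.3 -0.7] q7 0.46
```

```bash
python3 -m jog '[[-0.25,-0.03,-0.032,0,0],[-0.25,-0.03,-0.032,0,0],[-0.25,-0.03,-0.032,0,0],[-0.25,-0.03,-0.032,0,0],[-0.25,-0.03,-0.032,0,0],[-0.25,-0.03,-0.032,0,0],[-0.25,-0.03,-0.032,0,0],[-0.25,-0.02,-0.02,0,0]]' >/dev/null
python3 -m jog '[[-0.25,0,0,0.02,0.128],[-0.25,0,0,0.03,0.129],[-0.25,0,0,0.02,0],[-0.25,0,0,0,0]]' >/dev/null
python3 - <<'E'
from h import *
togo([.496,.0345,.12],62.3)
cv2.imwrite('pics/scene1.png',arm.grab_frame('scene'))
E
```

```text
t 2.1 tcp [0.4781 0.0625 0.1651] yawy 62.29 tilt [-0.0069 -0.0013] shift [-0.0291 -0.0163  0.0451] turn -0.0 open 0.058 grip 0.0 F [-0.1  0.2  0.3] q7 1.03
```

Run:
```python
from h import *
im=cv2.imread('pics/scene0.png')
S=3
def tf(x,y,yaw,pts):
    c,s=np.cos(np.radians(yaw)),np.sin(np.radians(yaw))
    return [(x+c*a-s*b,y+s*a+c*b,z) for a,b,z in pts]
big=cv2.resize(im[215:355,320:510],None,fx=4,fy=4,interpolation=cv2.INTER_CUBIC)
def draw(P,col):
    for p in P:
        u,v=proj('scene',p);cv2.circle(big,(int((u-320+.4)*4),int((v-215+.4)*4)),3,col,-1)
draw(tf(.496,.0345,-27.7,[(a,b,0.028) for a in(-25,25)for b in(-20,20)] and [(a,b,.0) for a in(-.025,.025)for b in(-.02,.02)]+[(.0455,b,z) for b in(-.011,.011) for z in (0,.02)]),(0,255,0))
draw(tf(.491,.243,20.2,[(a,b,.005) for a in(-.1,.1)for b in(-.055,.055)]+[(a,b,.082) for a in(-.008,.008)for b in(-.04,.04)]),(255,255,0))
cv2.imwrite('pics/chk.png',big)
```

```text
(no output)
```

View pics/chk.png

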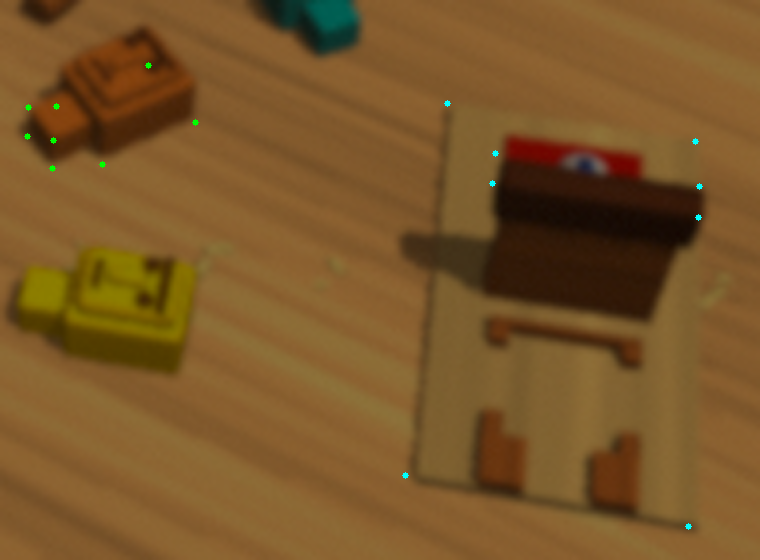

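Run:
```python
from h import *
A=lambda p:(p[0]/4+320-.4,p[1]/4+215-.4)
for p,z in [((108,153),0),((190,100),0),((195,85),.028),((65,75),.028),((137,30),.028),((55,160),0),((95,120),.028)]: print(p,plane('scene',A(p),z).round(4))
B=lambda p:((p[0]-490)/5+280-.4,p[1]/5+255-.4)
for p in [(617,105),(715,155),(650,290),(548,238)]: print(plane('top',B(p),.028).round(4))
im=cv2.imread('pics/scene0.png');a=cv2.resize(im[215:265,320:375],None,fx=10,fy=10,interpolation=cv2.INTER_CUBIC)
cv2.imwrite('pics/hc.png',a)
```

```text
(108, 153) [0.5202 0.0393 0.    ]
(190, 100) [0.473  0.0551 0.    ]
(195, 85) [0.4862 0.063  0.028 ]
(65, 75) [0.5119 0.011  0.028 ]
(137, 30) [0.4711 0.0246 0.028 ]
(55, 160) [0.5364 0.0213 0.    ]
(95, 120) [0.5275 0.0359 0.028 ]
[0.5258 0.0389 0.028 ]
[0.509  0.0074 0.028 ]
[0.4661 0.0294 0.028 ]
[0.4834 0.0621 0.028 ]
```

View pics/hc.png

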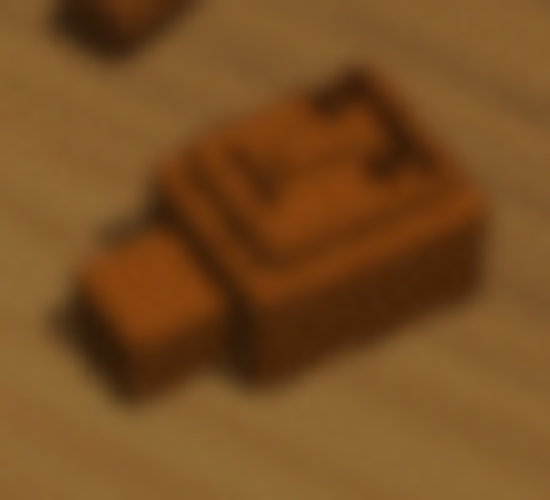

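The half head's base corners in this crop (255,385), (475,295) and (130,400) agree with the top-view pose to about 3 mm. That is good enough to grasp.

```bash
python3 -m jog '[[-0.25,-0.015,-0.008,0.02,0],[-0.25,-0.013,-0.008,0.025,0],[-0.25,0,0,0,0],[-0.25,0,0,0,0]]' >/dev/null
python3 -c "from h import *;togo([.495,.034,.022],62.3)"
```

```text
t 2.55 tcp [0.4981 0.0358 0.1236] yawy 62.26 tilt [0.0005 0.0005] shift [ 0.0019 -0.0031  0.1016] turn -0.001 open 0.0581 grip 0.0 F [-0.4  0.1  0.5] q7 1.11
```

```bash
python3 -m jog '[[-0.25,0.002,-0.003,0.03,0],[-0.25,0,0,0.03,0],[-0.25,0,0,0.025,0],[-0.25,0,0,0.016,0],[-0.25,0,0,0,0],[-0.25,0,0,0,0]]' >/dev/null
python3 -c "from h import *;togo([.495,.034,.022],62.3)"
python3 -m jog '[[0.4,0,0,0,0],[0.4,0,0,0,0],[0.4,0,0,0,0],[0.4,0,0,0,0],[0.4,0,0,0,0]]' 20
python3 -c "from h import *;togo([.495,.034,.022],62.3)"
```

```text
t 3.15 tcp [0.4955 0.0348 0.023 ] yawy 62.35 tilt [0.0021 0.0007] shift [ 0.0001 -0.0009  0.001 ] turn 0.001 open 0.0581 grip 0.0 F [0.2 0.6 0. ] q7 1.14
time: 3.65
tcp_pos: [0.4952, 0.034, 0.0226]
ee_rot: [0.24, 0.971, 0.0, 0.001]
contact_force: [-1.1, -0.3, 6.7]
opening: 0.0403
grasp_force: 20.0
t 3.65 tcp [0.4952 0.034  0.0226] yawy 62.28 tilt [0.0015 0.0003] shift [ 0.0002 -0.0001  0.0006] turn -0.0 open 0.0403 grip 19.97442662715912 F [-1.1 -0.3  6.7] q7 1.15
```

```bash
python3 -m jog '[[0.4,0,0,-0.02,0],[0.4,0,0,-0.04,0],[0.4,0,0,-0.03,-0.14],[0.4,0,0,-0.03,-0.14],[0.4,0,0,0,-0.14],[0.4,0,0,0,-0.14],[0.4,0,0,0,-0.14],[0.4,0,0,0,-0.137]]' >/dev/null
python3 -m jog '[[0.4,0,0,0,0],[0.4,0,0,0,0]]'
python3 -c "from h import *;togo([.538,.260,.14],110.2)"
```

```text
time: 4.65
tcp_pos: [0.4944, 0.0336, 0.1416]
ee_rot: [-0.174, 0.985, 0.0, -0.0]
contact_force: [0.2, 0.3, -1.1]
opening: 0.0402
grasp_force: 20.0
t 4.65 tcp [0.4944 0.0336 0.1416] yawy 110.05 tilt [-0.0004  0.    ] shift [-0.1186  0.1977  0.0016] turn -0.003 open 0.0402 grip 19.971005022525787 F [ 0.2  0.3 -1.1] q7 1.73
```

```bash
python3 -m jog '[[0.4,-0.01,0.018,0,0],[0.4,-0.02,0.033,0,0],[0.4,-0.025,0.04,0,0],[0.4,-0.025,0.04,0,0],[0.4,-0.02,0.034,0,0],[0.4,-0.012,0.021,0,0],[0.4,-0.007,0.012,0,0],[0.4,0,0,0.0,0]]' >/dev/null
python3 -m jog '[[0.4,0,0,0.04,0],[0.4,0,0,0.03,0],[0.4,0,0,0,0],[0.4,0,0,0,0]]'
python3 - <<'E'
from h import *
togo([.538,.260,.0276],110.2)
im=arm.grab_frame('scene');cv2.imwrite('pics/scene2.png',im)
cv2.imwrite('pics/s2.png',cv2.resize(im[210:360,400:520],None,fx=4,fy=4,interpolation=cv2.INTER_CUBIC))
E
```

```text
time: 5.85
tcp_pos: [0.5381, 0.2588, 0.0719]
ee_rot: [-0.174, 0.985, -0.001, -0.0]
contact_force: [-0.0, 0.6, -0.2]
opening: 0.0399
grasp_force: 20.0
t 5.85 tcp [0.5381 0.2588 0.0719] yawy 110.08 tilt [-0.0006 -0.0016] shift [-0.0004  0.0012  0.0443] turn -0.002 open 0.0399 grip 19.97113734483719 F [-0.   0.6 -0.2] q7 1.37
```

View pics/s2.png

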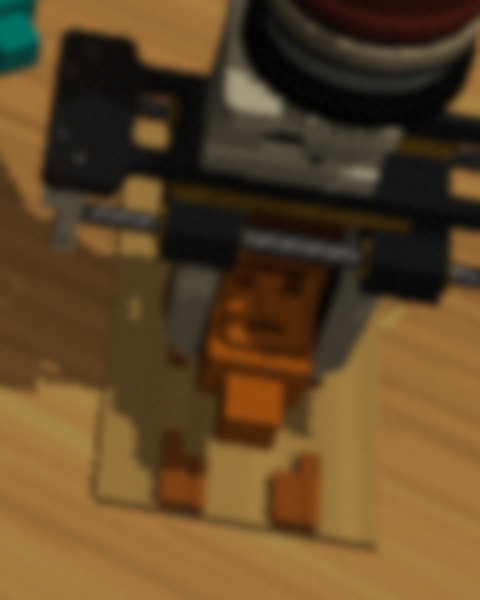

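Run:
```python
from h import *
A=lambda p:(p[0]/4+400-.4,p[1]/4+210-.4)
c,s=np.cos(np.radians(20.2)),np.sin(np.radians(20.2))
M=np.array([[c,s],[-s,c]])
loc=lambda p,z:(M@(plane('scene',A(p),z)[:2]-[.538,.26])*1000).round(1)
print('neck bottom end L,R',loc((220,435),.0494),loc((272,446),.0494))
print('neck top end',loc((224,417),.0694),loc((280,428),.0694))
print('block in L,R',loc((203,510),.005),loc((272,520),.005),'out',loc((160,503),.005),loc((318,530),.005))
print('board corners',loc((97,495),.005),loc((375,544),.005))
# top-image block ends (top0) top surfaces z .011
B=lambda p:(p[0]/4+125-.4,p[1]/4+225-.4)
l2=lambda p,z:(M@(plane('top',B(p),z)[:2]-[.538,.26])*1000).round(1)
for p in [(77,105),(117,92),(173,68),(212,53),(137,128),(193,115),(122,177),(242,127),(133,258),(277,208),(150,283),(283,232)]: print(p,l2(p,.011))
print('corners',[l2(p,.005) for p in [(272,33),(440,475),(205,570),(42,118)]])
```

```text
neck bottom end L,R [ 40.8 -10.5] [41.7  9. ]
neck top end [ 46.3 -12.3] [46.8  8.3]
block in L,R [47.  -8.9] [45.8 17.9] out [ 47.4 -25.7] [46.6 35.7]
board corners [ 49.  -50.4] [48.2 57.6]
(77, 105) [49.8 33.4]
(117, 92) [48.8 15.9]
(173, 68) [49.6 -9.4]
(212, 53) [ 49.6 -26.8]
(137, 128) [31.5 13.2]
(193, 115) [ 28.  -10.5]
(122, 177) [14.5 25.9]
(242, 127) [ 15.8 -27.9]
(133, 258) [-18.8  33. ]
(277, 208) [-21.3 -29.9]
(150, 283) [-31.1  29.9]
(283, 232) [-31.5 -28.8]
corners [array([ 49.4, -51.8]), array([-148.8,  -53.5]), array([-149.6,   50.4]), array([51.2, 51. ])]
```

```bash
python3 -m jog '[[0.4,0,0.005,0,0],[0.4,0,0,0.02,0],[0.4,0,0,0.01,0],[0.4,0,0,0,0],[0.4,0,0,0,0]]' >/dev/null
python3 - <<'E'
from h import *
togo([.5367,.2636,.0276],110.2)
im=arm.grab_frame('scene');cv2.imwrite('pics/scene3.png',im)
cv2.imwrite('pics/s3.png',cv2.resize(im[270:360,410:510],None,fx=6,fy=6,interpolation=cv2.INTER_CUBIC))
E
```

```text
t 6.4 tcp [0.5363 0.2656 0.0422] yawy 110.23 tilt [0.0006 0.0002] shift [ 0.0003 -0.002   0.0146] turn 0.001 open 0.0398 grip 19.97118651866913 F [ 0.7  0.1 -0.4] q7 1.36
```

View pics/s3.png

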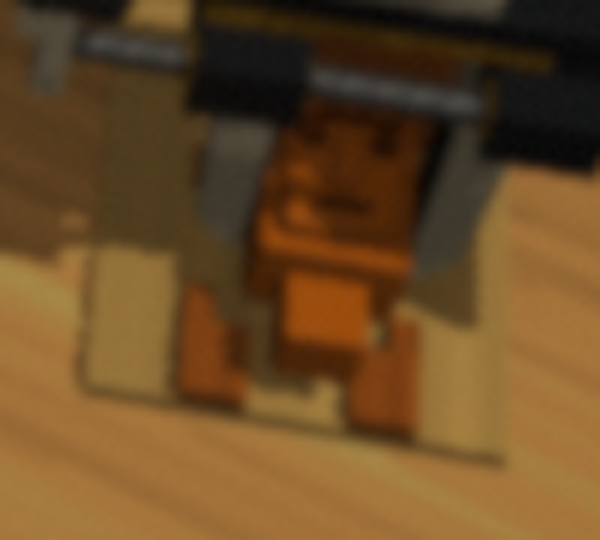

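Run:
```python
from h import *
A=lambda p:(p[0]/6+410-.4,p[1]/6+270-.4)
c,s=np.cos(np.radians(20.2)),np.sin(np.radians(20.2))
M=np.array([[c,s],[-s,c]])
loc=lambda p,z:(M@(plane('scene',A(p),z)[:2]-[.538,.26])*1000).round(1)
print('neck bot',loc((280,363),.0196),loc((357,378),.0196),'top',loc((284,335),.0396),loc((366,350),.0396))
print('block in bot',loc((243,408),.005),loc((345,428),.005),'out',loc((180,398),.005),loc((413,440),.005))
print('corners',loc((85,388),.005),loc((500,460),.005))
```

```text
neck bot [41.7 -2.6] [42.  17.2] top [46.3 -4.9] [46.4 15.7]
block in bot [48.  -9.2] [48.4 17.3] out [ 48.4 -25.6] [48.3 34.7]
corners [ 50.7 -50.4] [49.6 57. ]
```

```bash
python3 -m jog '[[0.4,-0.001,-0.0022,0,0],[0.4,0,0,0.005,0],[0.4,0,0,0.004,0],[0.4,0,0,0.003,0],[0.4,0,0,0,0],[0.4,0,0,0,0]]' >/dev/null
python3 -c "from h import *;togo([.5372,.2637,.0276],110.2)"
python3 -m jog '[[0.4,0,0,0.001,0],[0.4,0,0,0.001,0],[0.4,0,0,0,0]]'
python3 -c "from h import *;togo([.5372,.2637,.0276],110.2)"
```

```text
t 7.05 tcp [0.5376 0.2638 0.0294] yawy 110.25 tilt [-0.0005 -0.0002] shift [0.0004 0.     0.0018] turn 0.001 open 0.0397 grip 19.97604489326477 F [ 0.4 -0.1 -0.1] q7 1.36
time: 7.35
tcp_pos: [0.5377, 0.2638, 0.0277]
ee_rot: [-0.176, 0.984, 0.0, 0.0]
contact_force: [-1.1, -0.4, -0.4]
opening: 0.0398
grasp_force: 20.0
t 7.35 tcp [0.5377 0.2638 0.0277] yawy 110.25 tilt [-0.  0.] shift [0.0005 0.0001 0.0001] turn 0.001 open 0.0398 grip 19.97493624687195 F [-1.1 -0.4 -0.4] q7 1.36
```

The head came down to the seated height with no resistance, so it is in the nest. I'll let go and retract.

```bash
python3 -m jog '[[-0.1,0,0,0,0],[-0.25,0,0,0,0],[-0.25,0,0,0,0],[-0.25,0,0,0,0],[-0.25,0,0,-0.01,0],[-0.25,0,0,-0.03,0],[-0.25,0,0,-0.05,0],[-0.25,0,0,-0.05,0]]' >/dev/null
python3 -m jog '[[-0.25,-0.03,0.05,0,0],[-0.25,-0.03,0.03,0,0],[-0.25,-0.03,0.03,0,0],[-0.25,0,0,0,0],[-0.25,0,0,0,0]]'
python3 - <<'E'
from h import *
t=arm.grab_frame('top');s=arm.grab_frame('scene');cv2.imwrite('pics/top4.png',t);cv2.imwrite('pics/scene4.png',s)
o=np.zeros((600,800,3),np.uint8)
o[:,:400]=cv2.resize(t[225:375,130:230],None,fx=4,fy=4,interpolation=cv2.INTER_CUBIC)
o[:,400:]=cv2.resize(s[225:375,415:515],None,fx=4,fy=4,interpolation=cv2.INTER_CUBIC)
cv2.imwrite('pics/c4.png',o)
togo([.4897,.246,.15],20.2)
E
```

```text
time: 8.65
tcp_pos: [0.582, 0.3905, 0.1675]
ee_rot: [-0.176, 0.984, -0.0, -0.0]
contact_force: [-0.1, -1.4, 0.4]
opening: 0.0583
grasp_force: 0.0
t 8.75 tcp [0.5827 0.388  0.1678] yawy 110.15 tilt [-0.0001 -0.0019] shift [ 0.1362 -0.1013  0.0181] turn 1.57 open 0.0584 grip 0.0 F [-1.1 -0.7  0.5] q7 1.26
```

View pics/c4.png

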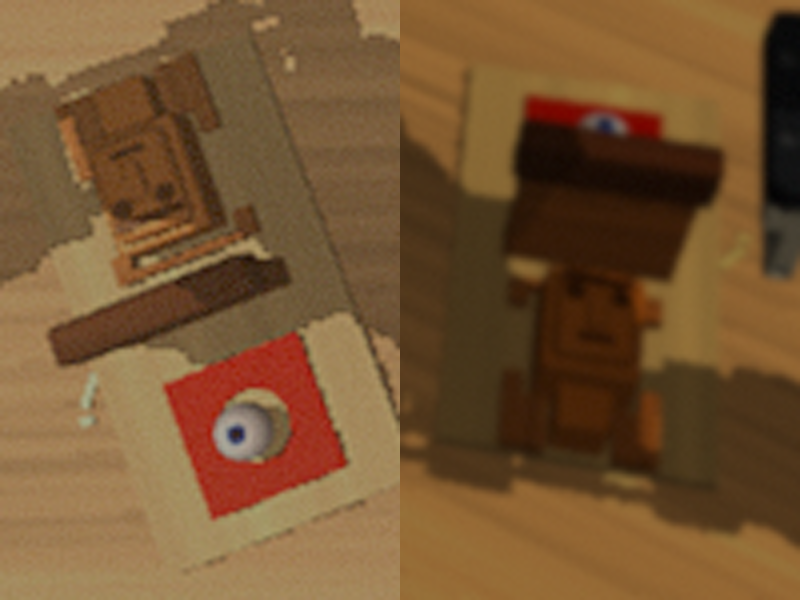

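The half head lies home, with its neck between the notch blocks in both views: left panel (120,170), right panel (585,405). The eye sits in its pocket at left panel (240,432). Next is the rail.

```bash
python3 -m jog '[[0.1,0.034,-0.025,0,0],[0.1,0.034,-0.025,0,0],[0.1,0.034,-0.025,0,0],[0.1,0.034,-0.026,0,0],[0.1,0,0,0,0.14],[0.1,0,0,0,0.14],[0.1,0,0,0,0.14],[0.1,0,0,0,0.14]]' >/dev/null
python3 -m jog '[[0.1,0,0,0,0.14],[0.1,0,0,0,0.14],[0.1,0,0,0,0.14],[0.1,0,0,0,0.14],[0.1,0,0,0,0.14],[0.1,0,0,0,0.14],[0.1,0,0,0,0.14],[0.1,0,0,0,0.03]]' >/dev/null
python3 -m jog '[[0.1,0,0,0,0],[0.1,0,0,0,0],[0.1,0,0,0,0]]'
python3 -c "from h import *;togo([.4898,.246,.07],20.2)"
```

```text
time: 10.65
tcp_pos: [0.4899, 0.2478, 0.1678]
ee_rot: [0.571, 0.821, 0.0, -0.0]
contact_force: [-0.0, 0.4, 0.7]
opening: 0.0417
grasp_force: 0.0
t 10.65 tcp [0.4899 0.2478 0.1678] yawy 20.32 tilt [-0.0001  0.0002] shift [-0.0017 -0.0007  0.0978] turn 0.002 open 0.0417 grip 0.0 F [-0.   0.4  0.7] q7 0.11
```

```bash
python3 -m jog '[[0.1,-0.0017,-0.0007,0.02,0],[0.1,0,0,0.03,0],[0.1,0,0,0.025,0],[0.1,0,0,0.015,0],[0.1,0,0,0.008,0],[0.1,0,0,0,0],[0.1,0,0,0,0]]' >/dev/null
python3 -c "from h import *;togo([.4898,.246,.07],20.2)"
python3 -m jog '[[0.3,0,0,0,0],[0.45,0,0,0,0],[0.52,0,0,0,0],[0.56,0,0,0,0],[0.6,0,0,0,0],[0.64,0,0,0,0],[0.68,0,0,0,0],[0.72,0,0,0,0]]' 5
python3 -m jog '[[0.9,0,0,0,0],[0.9,0,0,0,0],[0.9,0,0,0,0]]' 15 >/dev/null
python3 -m jog '[[0.9,0,0,0,0],[0.9,0,0,0,0],[0.9,0,0,0,0]]' 50
python3 -c "from h import *;togo([.4898,.246,.07],20.2)"
```

```text
t 11.35 tcp [0.4904 0.2464 0.0702] yawy 20.29 tilt [0.001  0.0005] shift [-0.0001 -0.0007  0.0002] turn 0.002 open 0.0419 grip 0.0 F [ 0.2 -0.2 -0.4] q7 0.18
time: 12.15
tcp_pos: [0.4889, 0.246, 0.0695]
ee_rot: [0.571, 0.821, -0.001, -0.001]
contact_force: [-2.7, -1.3, 1.7]
opening: 0.0161
grasp_force: 5.0
time: 12.75
tcp_pos: [0.4895, 0.2462, 0.0695]
ee_rot: [0.572, 0.821, -0.0, -0.0]
contact_force: [-2.2, -1.0, 1.5]
opening: 0.0155
grasp_force: 50.0
t 12.75 tcp [0.4895 0.2462 0.0695] yawy 20.28 tilt [-0.0008 -0.0002] shift [-0.0003  0.0002 -0.0005] turn 0.001 open 0.0155 grip 49.98683989048004 F [-2.2 -1.   1.5] q7 0.18
```

```bash
python3 -m jog '[[0.9,0,0,-0.001,0],[0.9,0,0,-0.002,0],[0.9,0,0,-0.004,0],[0.9,0,0,-0.006,0],[0.9,0,0,-0.008,0],[0.9,0,0,-0.01,0],[0.9,0,0,-0.01,0],[0.9,0,0,-0.01,0]]' >/dev/null
python3 -m jog '[[0.9,0,0,-0.01,0],[0.9,0,0,-0.01,0],[0.9,0,0,-0.01,0],[0.9,0,0,-0.008,0],[0.9,0,0,-0.006,0],[0.9,0,0,-0.004,0],[0.9,0,0,-0.002,0],[0.9,0,0,-0.001,0]]' >/dev/null
python3 -m jog '[[0.9,0,0,0,0],[0.9,0,0,0,0],[0.9,0,0,0,0],[0.9,0,0,0,0]]'
python3 - <<'E'
from h import *
t=arm.grab_frame('top');s=arm.grab_frame('scene')
o=np.zeros((480,800,3),np.uint8);o[:,:400]=cv2.resize(t[200:400,100:260],(400,480));o[:,400:]=cv2.resize(s[180:372,400:560],(400,480));cv2.imwrite('pics/c5.png',o)
togo([.4895,-.2555,.17],20.2)
E
```

```text
time: 14.75
tcp_pos: [0.4897, 0.2463, 0.1715]
ee_rot: [0.572, 0.821, -0.0, -0.0]
contact_force: [0.0, 1.5, -2.9]
opening: 0.0155
grasp_force: 50.0
t 14.85 tcp [0.4898 0.2463 0.1715] yawy 20.28 tilt [-0.0003 -0.0002] shift [-0.4705 -0.1742  0.0016] turn 0.001 open 0.0158 grip 49.985493421554565 F [ 0.4  0.3 -4.4] q7 0.11
```

View pics/c5.png

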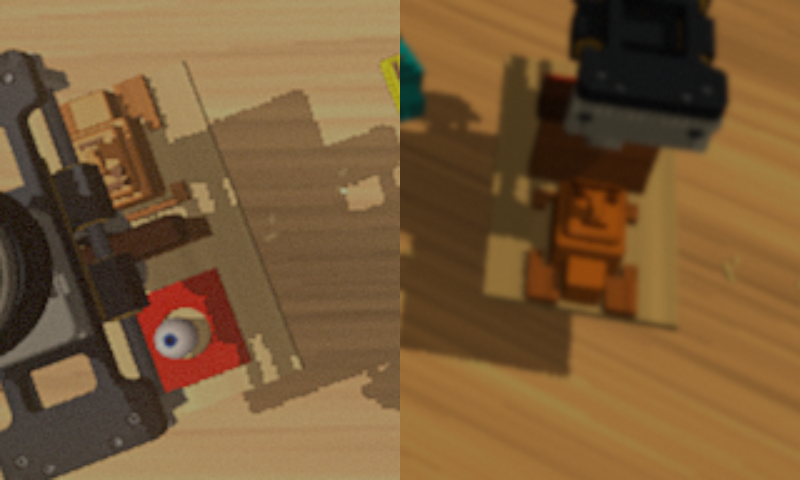

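The tray is level with the head home and the eye in its pocket, at left panel (178,338). Now a smooth transfer to the mat.

```bash
python3 -m jog '[[0.9,-0.0009,-0.0003,0,0],[0.9,-0.0023,-0.0009,0,0],[0.9,-0.0042,-0.0016,0,0],[0.9,-0.0066,-0.0024,0,0],[0.9,-0.0089,-0.0033,0,0],[0.9,-0.0113,-0.0042,0,0],[0.9,-0.0131,-0.0049,0,0],[0.9,-0.0141,-0.0052,0,0]]' >/dev/null
python3 -m jog '[[0.9,-0.0141,-0.0052,0,0],[0.9,-0.0141,-0.0052,0,0],[0.9,-0.0141,-0.0052,0,0],[0.9,-0.0141,-0.0052,0,0],[0.9,-0.0141,-0.0052,0,0],[0.9,-0.0141,-0.0052,0,0],[0.9,-0.0141,-0.0052,0,0],[0.9,-0.0141,-0.0052,0,0]]' 
python3 -m jog '[[0.9,-0.0141,-0.0052,0,0],[0.9,-0.0141,-0.0052,0,0],[0.9,-0.0141,-0.0052,0,0],[0.9,-0.0141,-0.0052,0,0],[0.9,-0.0141,-0.0052,0,0],[0.9,-0.0141,-0.0052,0,0],[0.9,-0.0141,-0.0052,0,0],[0.9,-0.0141,-0.0052,0,0]]' >/dev/null
python3 -m jog '[[0.9,-0.0141,-0.0052,0,0],[0.9,-0.0141,-0.0052,0,0],[0.9,-0.0141,-0.0052,0,0],[0.9,-0.0141,-0.0052,0,0],[0.9,-0.0141,-0.0052,0,0],[0.9,-0.0141,-0.0052,0,0],[0.9,-0.0141,-0.0052,0,0],[0.9,-0.0141,-0.0052,0,0]]' >/dev/null
python3 -m jog '[[0.9,-0.0141,-0.0052,0,0],[0.9,-0.0131,-0.0049,0,0],[0.9,-0.0113,-0.0042,0,0],[0.9,-0.0089,-0.0033,0,0],[0.9,-0.0066,-0.0024,0,0],[0.9,-0.0042,-0.0016,0,0],[0.9,-0.0023,-0.0009,0,0],[0.9,-0.0009,-0.0003,0,0]]' >/dev/null
python3 -m jog '[[0.9,0,0,0,0],[0.9,0,0,0,0],[0.9,0,0,0,0],[0.9,0,0,0,0],[0.9,0,0,0,0],[0.9,0,0,0,0],[0.9,0,0,0,0],[0.9,0,0,0,0]]' >/dev/null
python3 - <<'E'
from h import *
t=arm.grab_frame('top');s=arm.grab_frame('scene')
o=np.zeros((480,800,3),np.uint8);o[:,:400]=cv2.resize(t[180:420,380:580],(400,480));o[:,400:]=cv2.resize(s[80:320,130:330],(400,480));cv2.imwrite('pics/c6.png',o)
togo([.4895,-.2555,.17],20.2);print(arm.state()['joint_vel'])
E
```

```text
time: 16.45
tcp_pos: [0.4898, 0.0593, 0.1717]
ee_rot: [0.572, 0.821, 0.0, 0.0]
contact_force: [0.1, -0.2, -3.6]
opening: 0.0154
grasp_force: 50.0
t 19.75 tcp [ 0.4899 -0.2454  0.1717] yawy 20.28 tilt [-0.0001 -0.    ] shift [-0.0094 -0.0039  0.0017] turn 0.001 open 0.016 grip 49.98555779457092 F [-0.5  0.8 -2.9] q7 1.03
[ 1.48069733e-03  8.15334268e-05 -1.69317505e-03 -1.14477596e-03
  1.22063591e-03  9.43375323e-04 -8.49264497e-06]
```

View pics/c6.png

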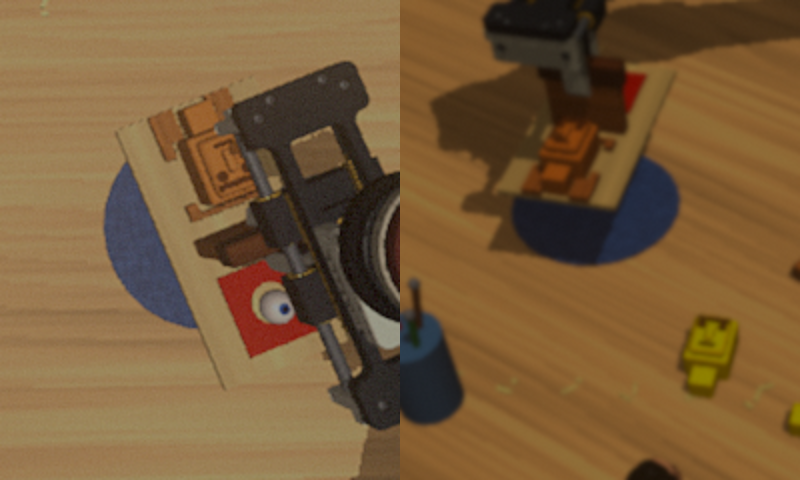

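The tray is level over the mat about 10 mm short of its centre, well within the 40 mm allowed. The head is home at left panel (222,165), the eye is in its pocket at (277,305), and everything is at rest. Handing in.

```bash
python3 -c "from bench import arm;print(arm.sign_off())"
```

```text
the job is handed in; nothing more can be done
None
```

I handed the job in with the half head home in its nest, the eye in its pocket, and the tray held level and still about 10 cm over the mat, roughly 10 mm off its centre; the hand-in gave no verdict.

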